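# Lever open an air inlet and hold its sprung shutter half open

### The job

Pick up the screwdriver, lever the cover of the grey air inlet box open with its blade (not with the fingers) until the cover stands upright or further by itself, then push the sprung shutter inside back to half its travel, with the blade or the closed fingers. The program finishes while still holding the shutter half open against its spring: do not let go of it at the end. Leave the bearing, the spanner and the spark plug where they lie.

Things in the scene. Friction and masses are not known exactly. Their poses are not given: they have to be found in the camera images.
- inlet_box: Fixed grey metal box, 130 (x) x 100 (y) x 93 mm, on a 160 x 120 mm foot. Origin: centre of its underside, on the bench; x from the front (lip side) to the hinge side at the back, z up. Inner deck at z = 62 mm, 3 mm cheeks at y = -49 and +49 up to z = 90. A sill 90 mm wide juts out in front, x = -65 to -83, top at z = 66. Pipe stub 46 mm across, 30 mm long, on the +y side.
- cover_hinge (a point): Middle of the cover's hinge line, which runs along the box's y axis at x = +68, z = 90 mm in the box's frame. The cover is a grey plate 139 x 104 x 3 mm, underside 90 mm above the bench when shut; a flange 94 mm wide hangs 20 mm down from it at the front, 134 to 137 mm from the hinge line, and hides the shutter.
- cover (a joint): Hinge of the cover in rad: 0 shut, grows as it opens upward, 1.57 upright, stop at 2.0. Cover 0.11 kg, hinge friction 0.05 N m: about 1 N up at the lip opens it; it falls back at small angles and stays by itself above about 0.9.
- cover_lip (a point): Middle of the underside of the cover's pry lip, a tongue 60 mm wide and 3 mm thick that stands out 19 mm in front of the flange, level with the cover plate. The point is 147 mm from the hinge line and 10 mm in front of the flange. Shut, it is at z = 90 mm, 24 mm above the sill: a blade enters between lip and sill from the front. Axes are the cover's (x front to hinge, z up when shut).
- shutter (a joint): Slide of the shutter in m: 0 closed (front stop, where its spring holds it), 0.050 fully back, along the box's +x; half travel is 0.025. The spring pushes it to the front: 1.5 N at the start, 4 N half way, 6.5 N at the end, plus 0.3 N friction; let go, it closes.
- shutter_tab (a point): Middle of the front face of the shutter's upright steel tab, 34 mm wide (y), 4 mm thick, top 25 mm above the deck; the point is 14 mm above the deck. Push along x, the box's x axis. Closed, the face is at x = -44 mm of the box, 21 mm behind the deck's front edge. A black line across each guide rail marks where the face stands at half travel (x = -19). With the cover open the front is free.
- driver_handle (a point): Centre of the handle of the loose flat-blade screwdriver (orange handle 97 mm long, 29 mm thick; overall 210 mm, about 0.11 kg), lying on the bench, the centre about 15 mm up. The blade points along its -y axis, x is across the handle.
- driver_tip (a point): End of the screwdriver's blade, on its axis, 161 mm from the handle's centre along -y of the same axes. The last 14 mm is a flat 10 mm wide (x) and 7 mm thick (z); behind it a round 6.4 mm shank runs to the handle, which begins 97 mm behind the tip.
- bearing_mid (a point): Ball bearing lying flat, 52 mm across and 15 mm thick; point on its axis 5 mm up. Leave alone.
- spanner_mid (a point): Combination spanner 160 mm long, 26 mm wide, 7 mm thick, lying flat along its y axis; its middle. Leave alone.
- spark_plug_mid (a point): Spark plug 65 mm long, 20 mm thick, lying along its y axis; its middle. Leave alone.

How it is judged:
On the way, in this order (a step that is already met when the one before it is completed fails the run):
1. the cover is levered up by the screwdriver's blade, the screwdriver in the gripper (value of joint cover above 0.25 rad and contact force between driver and cover above 0.1 N and contact force between the fingers and driver above 1 N), for 0.1 s.
2. the cover stands open, upright or nearly so (value of joint cover above 1.35 rad and value of joint shutter below 0.01 m), for 0.2 s.
3. the shutter is pushed to half its travel and held (value of joint shutter between 0.021 and 0.029 m and (contact force between the fingers and shutter above 0.5 N or (contact force between driver and shutter above 0.5 N and contact force between the fingers and driver above 1 N))), for 0.3 s.
At the end, for the whole second after the job is handed in: The cover stands open by itself at 1.35 rad or more, touched by neither fingers nor screwdriver; the shutter is still and held between 21 and 29 mm of its 50 mm travel by the fingers, or by the screwdriver that the fingers hold (over 0.5 N on the shutter) (all of step 3 and value of joint cover above 1.35 rad and velocity of joint shutter between -0.01 and 0.01 m/s and contact force between each of the fingers, driver and cover below 0.5 N); the arm keeps its last pose, push and grip.
It fails at once if the fingers open or push the cover (contact force between the fingers and cover above 2 N).
It fails at once if the bearing is moved more than 30 mm (distance of bearing_mid from where it was at the start of the episode above 0.03 m).
It fails at once if the spanner is moved more than 30 mm (distance of spanner_mid from where it was at the start of the episode above 0.03 m).
It fails at once if the spark plug is moved more than 30 mm (distance of spark_plug_mid from where it was at the start of the episode above 0.03 m).
It also fails if it takes over 58 s, if anything falls off the work surface, if the arm or the gripper's body presses on something with over 40 N, if the wrist force passes 120 N, or if a joint passes its speed limit or range.

### The arm

A 7-joint arm with a two-finger parallel gripper is mounted at the origin on the work surface; the furniture and walls round the work are solid. World frame = base frame: x ahead of the robot, y to its left, z up, the work surface at z = 0. Lengths are in m, angles in rad, forces in N, time in s.
With the tool pointing down it reaches from about 0.425 to 0.925 m from the base axis. Payload 6.8 kg.
Tool frame: the origin (TCP) lies between the finger pads; the fingertips stand r.tcp_to_tips ahead of it and the grasp point (between the pads) lies 3 mm ahead of it (r.tcp_to_tips is the distance from the TCP to the fingertips, in m); z points along the fingers, y is the line along which they close (so a half turn about z gives the same grasp; the last joint's range is limited). The gripper opens to 85 mm and grips with 20 to 120 N. Pads are 22 mm wide; open, the fingers measure 114 mm over their backs; the gripper's body (76 mm by 85 mm) begins 54 mm behind the grasp point. The pads swing forward as they close: fully open they stand 13 mm farther back than shut.
Start: joints at [-1.307, 0.477, 0.022, 1.555, -0.011, 1.109, -0.083], TCP at [0.245, 0.629, 0.253] pointing down, gripper open.
Joint ranges: [-2.96, 2.96], [-0.34, 2.1], [-1.41, 1.46], [0.24, 2.44], [-1.37, 4.51], [0.17, 1.92], [-2.96, 2.96]. Speed limits (rad/s): [2.39, 2.39, 3.14, 3.14, 3.14, 3.14, 3.14].

### API

Orientations are given as a rotation vector (axis times angle).
In Python, from bench import r gives the robot as it stands. The module is installed in compiled form; this text tells all that it offers.
- The arm moves only by the tool step_arm, never from a script. Its argument "moves" is a list of rows, each an object of numbers: "rx", "ry", "rz": the turn, a rotation vector about the tool's x, y, z in degrees; "dx", "dy", "dz": the shift along the tool's x, y, z in mm; "gripper": the opening, from -1 (shut) to 1 (fully open). In form: [{"rx": .., "ry": .., "rz": .., "dx": .., "dy": .., "dz": .., "gripper": ..}, ...]. A call has 1 to 20 rows; each row shifts and turns the commanded pose from where the row before left it, along the tool's axes as they then stand; what a row does not reach is not made up. A row lasts 1/8 s, in which the tool goes at most 62.5 mm and 10.7 degrees, less where a joint would pass 70% of its speed; a pose out of reach is approached as far as the arm can. A call is refused whole if a number of a shift passes 62.5 or a number of a turn 10.7, either way. A call with a gripper value outside its range is refused whole. The fingers move at their own pace and stop on an object; "grip_force" is the grip in N (left out, the last holds). Time passes only in rows, so rows that do not move let the fingers close. It gives the time, the measured TCP pose, the force, the opening and the grip force at its end, in the units of the state.
- r.get_obs(): the state, without advancing time (a new reading comes with each control period).
- r.grab_frame(name): name is "side" or "top"; returns the picture (420x560x3 uint8, blue, green, red); there is no depth.
- r.camera_info(name): a dict with "mtx" (3x3 intrinsics, pixels), "rvec" (rotation vector, rad) and "tvec" (3), from world to camera coordinates, as OpenCV has them. Camera axes: x right, y down, z forward; pixel columns grow to the right and rows downward; lengths in m; the calibration is good to about 2 mm. A picture is of the moment at which its call begins. camera_info takes no time and is no camera call.
- r.hand_in(): hands the job in; it is judged then, once.
The state is a dict: "clock": time; "joints": joint angles; "qvel": joint speeds; "tau": joint torques, N m; "tcp_pos": TCP position; "orientation": TCP orientation; "contact_force": force on the tool from outside, world axes, zero at the start; "moment": the same for the moment, N m; "grip_width": finger opening in m; "gripper_force": force on a finger pad.
Only numpy, scipy, OpenCV 4.12 (cv2) and the standard library are available. Lean on these libraries where they do the work, as an engineer would, in place of code of your own. Each camera call takes 0.05 s, during which the arm holds its last target. There are 200 camera calls.

## Working session

There is one attempt and no reset: what is moved stays moved. The work goes in short steps, Python scripts to look and compute and a tool call to move; the robot and the scene stay as the last step left them, time stands still between calls to the robot, and variables do not carry over. Pictures are saved under pics/ and viewed, at most 10 in all, crops included, and the job is handed in when it is done.

Besides the shell and the picture viewer there is one more tool, called as name(argument=value, ...) on one line, values as JSON. step_arm: Moves the arm, as the interface text tells. Its arguments: {"type":"object","properties":{"moves":{"type":"array","items":{"type":"object","properties":{"rx":{"type":"number"},"ry":{"type":"number"},"rz":{"type":"number"},"dx":{"type":"number"},"dy":{"type":"number"},"dz":{"type":"number"},"gripper":{"type":"number"}}}},"grip_force":{"type":"number"}},"required":["moves"]}

```bash
mkdir -p pics; cat > h.py <<'E'
import numpy as np, cv2
from bench import r
def cam(n):
    c=r.camera_info(n); K=np.array(c["mtx"],float); R=cv2.Rodrigues(np.array(c["rvec"],float))[0]; t=np.array(c["tvec"],float).ravel(); return K,R,t
def ray(n,u,v,z):
    K,R,t=cam(n); d=R.T@np.linalg.inv(K)@[u,v,1]; o=-R.T@t; return o+d*(z-o[2])/d[2]
def proj(n,p):
    K,R,t=cam(n); q=K@(R@np.array(p)+t); return q[:2]/q[2]
def snap(n,f,crop=None,s=1):
    im=r.grab_frame(n)
    if crop: im=im[crop[1]:crop[3],crop[0]:crop[2]]
    cv2.imwrite("pics/"+f,cv2.resize(im,None,fx=s,fy=s,interpolation=cv2.INTER_CUBIC))
E
python3 - <<'E'
from h import *
a=r.grab_frame("top");b=r.grab_frame("side")
cv2.imwrite("pics/a.png",cv2.resize(a,(784,588)));cv2.imwrite("pics/b.png",cv2.resize(b,(784,588)))
for n in("top","side"):
    K,R,t=cam(n);print(n,-R.T@t,R[2],K[0,0])
print(r.get_obs(),r.tcp_to_tips)
E
```

```text
top [0.43087155 0.11262892 1.23938577] [ 0.07435127 -0.00859002 -0.99719512] 537.3763485006677
side [ 1.03056677 -0.164631    0.74074042] [-0.57655581  0.32510555 -0.74959308] 449.74750796400673
{'clock': 0.1, 'joints': array([-1.3071029 ,  0.47774223,  0.02231683,  1.55630304, -0.01154604,
        1.10927789, -0.08306979]), 'qvel': array([-0.00169378, -0.00214247, -0.00081833, -0.00231159,  0.00049344,
        0.00097272, -0.00065041]), 'tau': array([ 4.18531694e-03, -5.97760391e+01,  1.61370814e+00, -2.81953222e+01,
        1.28370340e-02,  5.16334185e-03, -1.54396645e-05]), 'tcp_pos': array([0.24502695, 0.62845299, 0.25242667]), 'orientation': array([-5.80528438e-01, -3.08725056e+00,  2.49255936e-03]), 'contact_force': array([ 0.75116104, -0.46044086, -0.23003657]), 'moment': array([-0.00173437,  0.00027031, -0.04105405]), 'gripper_force': 0.0, 'grip_width': 0.08497222467646519} 0.022
```

View pics/a.png

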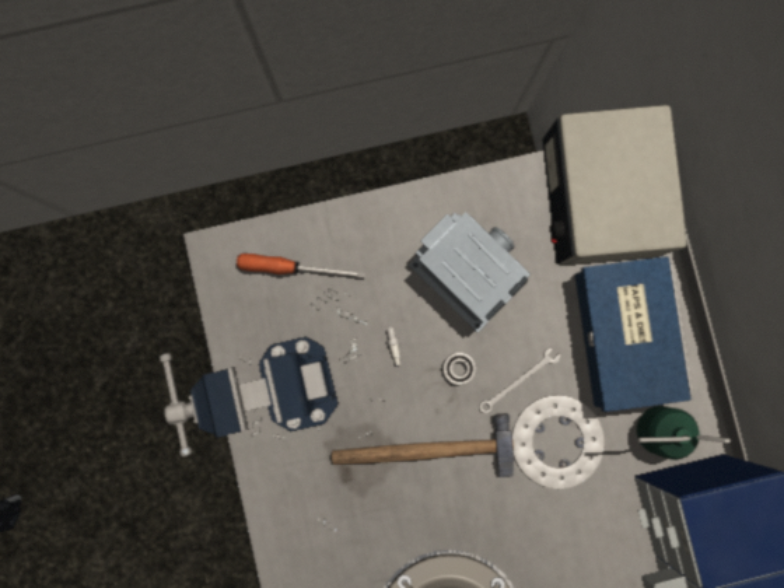

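View pics/b.png

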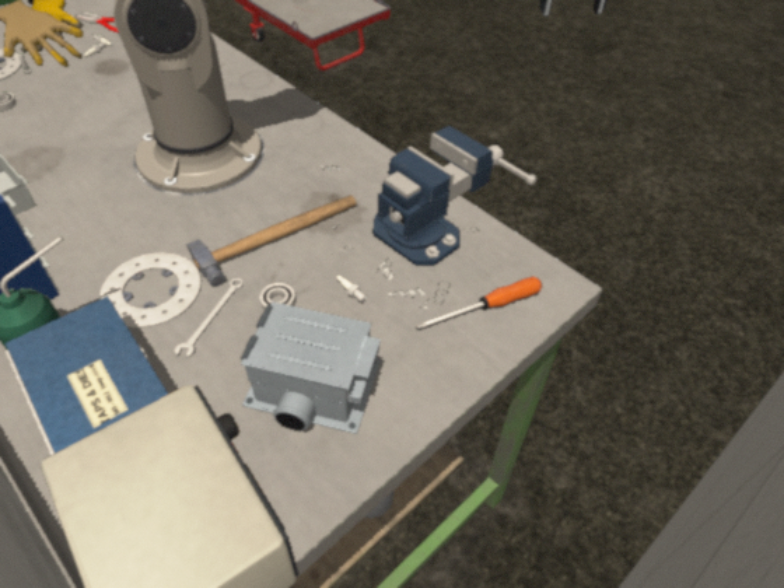

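```bash
python3 - <<'E'
from h import *
a=r.grab_frame("top");b=r.grab_frame("side")
f=lambda im,s:cv2.resize(im,None,fx=s,fy=s,interpolation=cv2.INTER_CUBIC)
A=f(a[145:245,160:390],3.4);B=f(b[185:310,165:395],3.4)[:,:782]
c=[A,np.zeros((6,A.shape[1],3),np.uint8)]
cv2.imwrite("pics/c.png",A);cv2.imwrite("pics/d.png",B)
for p in[(0,0,0),(.5,0,0),(0,.5,0),(.245,.628,0)]:print(p,proj("top",p)*1.4,proj("side",p)*1.4)
E
```

```text
(0, 0, 0) [448.59289867 626.57757232] [199.83398197 153.34328461]
(0.5, 0, 0) [455.77398488 314.87347989] [304.64614798 340.48944352]
(0, 0.5, 0) [135.61014944 618.41858429] [424.85245794  88.91854059]
(0.245, 0.628, 0) [ 64.60152373 460.68412123] [541.81365006 132.31730249]
```

View pics/c.png

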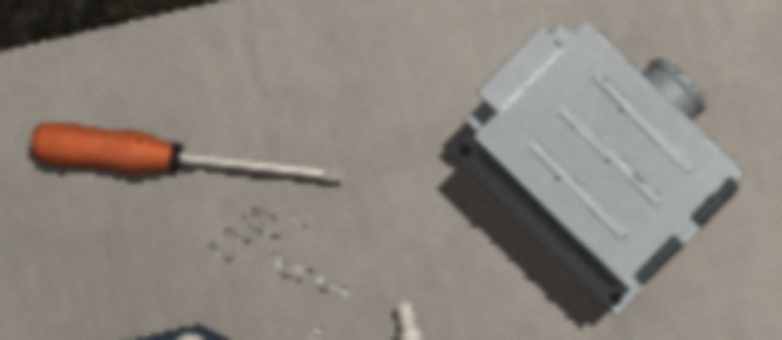

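View pics/d.png

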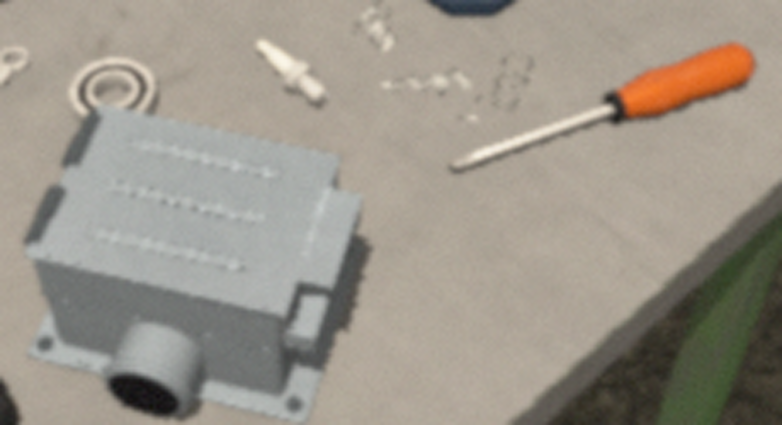

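```bash
cat > fit.py <<'E'
from h import *
from scipy.optimize import least_squares
T=lambda u,v:np.array([u/3.4+160-.35,v/3.4+145-.35]); S=lambda u,v:np.array([u/3.4+165-.35,v/3.4+185-.35])
M=[("top",(-.069,.052,.093),T(590,25)),("top",(-.069,-.052,.093),T(477,130)),("top",(.069,.052,.093),T(741,178)),
("top",(-.088,.030,.093),T(550,28)),("top",(-.088,-.030,.093),T(480,95)),
("side",(-.069,-.052,.093),S(339,155)),("side",(-.069,.052,.093),S(288,316)),("side",(.069,-.052,.093),S(100,110)),("side",(.069,.052,.093),S(30,256)),("side",(-.088,-.03,.093),S(362,202))]
def w(q,p): c,s=np.cos(q[2]),np.sin(q[2]); return np.array([q[0]+c*p[0]-s*p[1],q[1]+s*p[0]+c*p[1],p[2]])
f=lambda q:np.concatenate([proj(n,w(q,p))-u for n,p,u in M])
q=least_squares(f,[.55,-.05,-2.3]).x
if __name__=="__main__":
    print(q,np.degrees(q[2]));print(f(q).reshape(-1,2).round(1).tolist())
    for n,F,b,t,hc in(("top",T,(32,145),(340,182),(174,158)),("side",S,(753,60),(453,167),(618,107))):
        B,P=ray(n,*F(*b),.015),ray(n,*F(*t),.015);d=P-B;print(n,B,P,np.linalg.norm(d),np.degrees(np.arctan2(d[1],d[0])),P-d/np.linalg.norm(d)*.161)
    print("lip",w(q,(-.079,0,.09)),"tab",w(q,(-.044,0,.076)))
    for nm,u in(("bearing",(459,369)),("plug",(393,347)),("sp",(520,380))):print(nm,ray("top",u[0]/1.4,u[1]/1.4,.01))
E
python3 fit.py
```

```text
[ 0.57091769 -0.01902956 -2.32681449] -133.31665007419844
[[0.1, -1.4], [-0.6, 1.4], [1.4, -1.5], [-1.6, -1.4], [-0.6, -1.6], [0.5, 0.3], [-1.5, 0.2], [-0.1, -2.1], [-2.1, -0.5], [0.6, -1.9]]
top [0.57468065 0.36157354 0.015     ] [0.55592452 0.15368076 0.015     ] 0.2087371484946191 -95.15527948253478 [0.57039122 0.31402949 0.015     ]
side [0.57948489 0.36339007 0.015     ] [0.5647292  0.15038551 0.015     ] 0.21351504378040004 -93.96278036700221 [0.57585566 0.31100058 0.015     ]
lip [0.62511404 0.03844874 0.09      ] tab [0.601103   0.01298367 0.076     ]
bearing [ 0.41134549 -0.00638119  0.01      ]
plug [0.44395975 0.10213277 0.01      ]
sp [ 0.39637899 -0.10618782  0.01      ]
```

step_arm(moves=[{"rz": 10.45}, {"rz": 10.45}, {"rz": 10.45}, {"rz": 10.45}, {"rz": 10.45}, {"rz": 10.45}, {"rz": 10.45}, {"dx": -22, "dy": 27}, {"dx": -22, "dy": 27}, {"dx": -22, "dy": 27}, {"dx": -22, "dy": 27}, {"dx": -22, "dy": 27}, {"dx": -22, "dy": 27}, {"dx": -22, "dy": 27}, {"dx": -22, "dy": 27}, {"dx": -22, "dy": 27}, {"dx": -22, "dy": 27}, {"dx": -22, "dy": 27}, {"dx": -22, "dy": 27}, {"dx": -24, "dy": 28}])

```text
invalid input at $.moves[0]: expected keys rx, ry, rz, dx, dy, dz, gripper
```

step_arm(moves=[{"dz": 50}, {"dz": 50}, {"dz": 40}, {}, {}])

```text
invalid input at $.moves[0]: expected keys rx, ry, rz, dx, dy, dz, gripper
```

```bash
cat >> h.py <<'E'
def st():
    o=r.get_obs();R=cv2.Rodrigues(o["orientation"])[0]
    print("t%.2f"%o["clock"],"tcp",o["tcp_pos"].round(4),"F",o["contact_force"].round(1),"w%.4f gf%.1f"%(o["grip_width"],o["gripper_force"]),"xyaw%.2f"%np.degrees(np.arctan2(R[1,0],R[0,0])),"z",R[:,2].round(3));return o,R
E
python3 - <<'E'
from h import *
st()
a=r.grab_frame("top")
cv2.imwrite("pics/e.png",cv2.resize(a[120:245,160:340],None,fx=4.2,fy=4.2,interpolation=cv2.INTER_CUBIC))
E
```

```text
t0.20 tcp [0.2451 0.6286 0.2527] F [0.4 0.1 0.1] w0.0851 gf0.0 xyaw158.70 z [-0.    -0.001 -1.   ]
```

View pics/e.png

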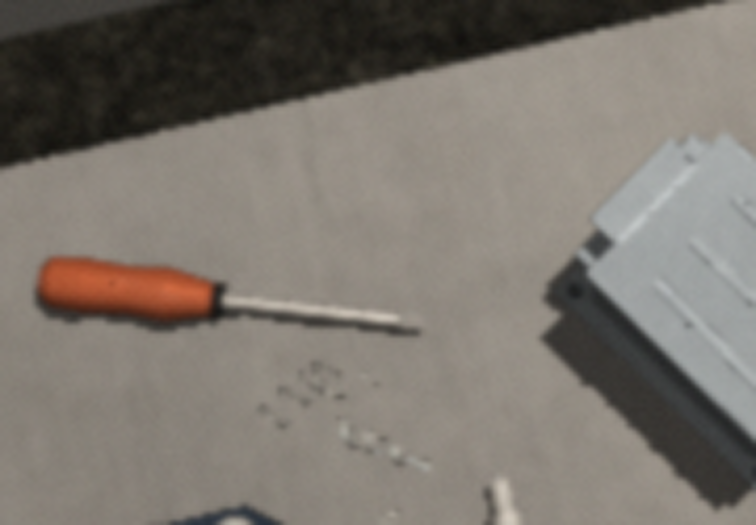

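The rows need all keys. The crop shows the driver unmoved, butt at about (40,283) and tip at (420,330).

step_arm(moves=[{"rx": 0, "ry": 0, "rz": 10.45, "dx": 0, "dy": 0, "dz": 0, "gripper": 1}, {"rx": 0, "ry": 0, "rz": 10.45, "dx": 0, "dy": 0, "dz": 0, "gripper": 1}, {"rx": 0, "ry": 0, "rz": 10.45, "dx": 0, "dy": 0, "dz": 0, "gripper": 1}, {"rx": 0, "ry": 0, "rz": 10.45, "dx": 0, "dy": 0, "dz": 0, "gripper": 1}, {"rx": 0, "ry": 0, "rz": 10.45, "dx": 0, "dy": 0, "dz": 0, "gripper": 1}, {"rx": 0, "ry": 0, "rz": 10.45, "dx": 0, "dy": 0, "dz": 0, "gripper": 1}, {"rx": 0, "ry": 0, "rz": 10.45, "dx": 0, "dy": 0, "dz": 0, "gripper": 1}, {"rx": 0, "ry": 0, "rz": 0, "dx": -29, "dy": 35, "dz": 0, "gripper": 1}, {"rx": 0, "ry": 0, "rz": 0, "dx": -29, "dy": 35, "dz": 0, "gripper": 1}, {"rx": 0, "ry": 0, "rz": 0, "dx": -29, "dy": 35, "dz": 0, "gripper": 1}, {"rx": 0, "ry": 0, "rz": 0, "dx": -29, "dy": 35, "dz": 0, "gripper": 1}, {"rx": 0, "ry": 0, "rz": 0, "dx": -29, "dy": 35, "dz": 0, "gripper": 1}, {"rx": 0, "ry": 0, "rz": 0, "dx": -29, "dy": 35, "dz": 0, "gripper": 1}, {"rx": 0, "ry": 0, "rz": 0, "dx": -29, "dy": 35, "dz": 0, "gripper": 1}, {"rx": 0, "ry": 0, "rz": 0, "dx": -29, "dy": 35, "dz": 0, "gripper": 1}, {"rx": 0, "ry": 0, "rz": 0, "dx": -29, "dy": 35, "dz": 0, "gripper": 1}, {"rx": 0, "ry": 0, "rz": 0, "dx": -29, "dy": 35, "dz": 0, "gripper": 1}, {"rx": 0, "ry": 0, "rz": 0, "dx": 0, "dy": 0, "dz": 50, "gripper": 1}, {"rx": 0, "ry": 0, "rz": 0, "dx": 0, "dy": 0, "dz": 50, "gripper": 1}, {"rx": 0, "ry": 0, "rz": 0, "dx": 0, "dy": 0, "dz": 40, "gripper": 1}])

```text
clock: 2.75
tcp_pos: [0.571, 0.3124, 0.1112]
orientation: [-2.306, -2.133, 0.002]
contact_force: [0.8, -0.5, 0.1]
grip_width: 0.0856
gripper_force: 0.0
```

```bash
python3 - <<'E'
from h import *
st()
a=r.grab_frame("side")
cv2.imwrite("pics/f.png",cv2.resize(a[100:290,230:460],None,fx=3.1,fy=3.1,interpolation=cv2.INTER_CUBIC))
E
```

```text
t2.75 tcp [0.571  0.3124 0.1112] F [ 0.8 -0.5  0.1] w0.0856 gf0.0 xyaw85.55 z [-0.001 -0.001 -1.   ]
```

View pics/f.png

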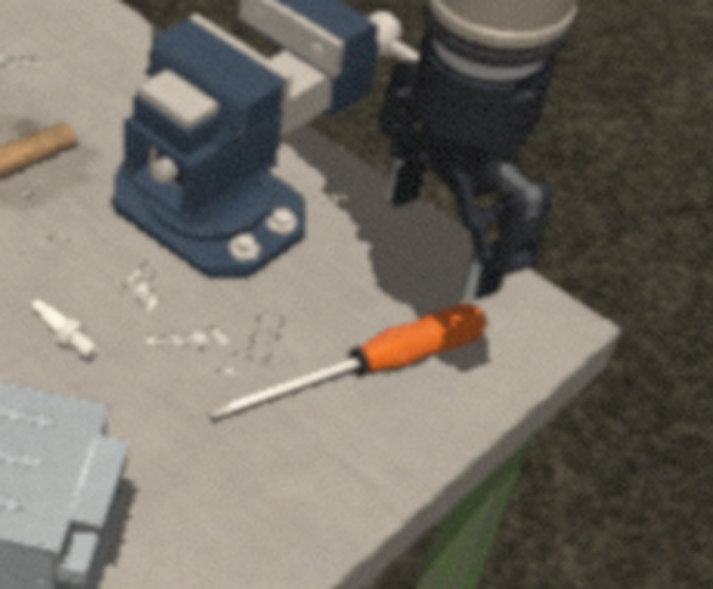

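The gripper stands over the handle, with its fingers either side of the handle line. Descending and gripping.

step_arm(moves=[{"rx": 0, "ry": 0, "rz": 0, "dx": -4, "dy": 0, "dz": 30, "gripper": 1}, {"rx": 0, "ry": 0, "rz": 0, "dx": 0, "dy": 0, "dz": 30, "gripper": 1}, {"rx": 0, "ry": 0, "rz": 0, "dx": 0, "dy": 0, "dz": 25, "gripper": 1}, {"rx": 0, "ry": 0, "rz": 0, "dx": 0, "dy": 0, "dz": 0, "gripper": 1}, {"rx": 0, "ry": 0, "rz": 0, "dx": 0, "dy": 0, "dz": 0, "gripper": -1}, {"rx": 0, "ry": 0, "rz": 0, "dx": 0, "dy": 0, "dz": 0, "gripper": -1}, {"rx": 0, "ry": 0, "rz": 0, "dx": 0, "dy": 0, "dz": 0, "gripper": -1}, {"rx": 0, "ry": 0, "rz": 0, "dx": 0, "dy": 0, "dz": 0, "gripper": -1}, {"rx": 0, "ry": 0, "rz": 0, "dx": 0, "dy": 0, "dz": 0, "gripper": -1}, {"rx": 0, "ry": 0, "rz": 0, "dx": 0, "dy": 0, "dz": 0, "gripper": -1}, {"rx": 0, "ry": 0, "rz": 0, "dx": 0, "dy": 0, "dz": 0, "gripper": -1}, {"rx": 0, "ry": 0, "rz": 0, "dx": 0, "dy": 0, "dz": 0, "gripper": -1}], grip_force=90)

```text
clock: 4.3
tcp_pos: [0.572, 0.309, 0.0298]
orientation: [2.306, 2.133, 0.003]
contact_force: [-0.8, -0.4, 7.7]
grip_width: 0.0257
gripper_force: 88.4
```

step_arm(moves=[{"rx": 0, "ry": 0, "rz": 0, "dx": 0, "dy": 0, "dz": -20, "gripper": -1}, {"rx": 0, "ry": 0, "rz": 0, "dx": 0, "dy": 0, "dz": -40, "gripper": -1}, {"rx": 0, "ry": 0, "rz": 0, "dx": 0, "dy": 0, "dz": -50, "gripper": -1}, {"rx": 0, "ry": 0, "rz": 0, "dx": 0, "dy": 0, "dz": 0, "gripper": -1}, {"rx": 0, "ry": 0, "rz": 0, "dx": 0, "dy": 0, "dz": 0, "gripper": -1}])

```text
clock: 4.92
tcp_pos: [0.571, 0.3086, 0.1388]
orientation: [-2.306, -2.133, -0.001]
contact_force: [-0.4, -0.7, -0.2]
grip_width: 0.026
gripper_force: 89.2
```

```bash
python3 - <<'E'
from h import *
st()
a=r.grab_frame("side");b=r.grab_frame("top")
f=lambda i:cv2.resize(i,None,fx=3,fy=3,interpolation=cv2.INTER_CUBIC)
cv2.imwrite("pics/g.png",np.vstack([f(a[130:230,270:460]),f(b[140:220,160:350])]))
E
```

```text
t4.92 tcp [0.571  0.3086 0.1388] F [-0.4 -0.7 -0.2] w0.0260 gf89.2 xyaw85.55 z [ 0.  0. -1.]
```

View pics/g.png

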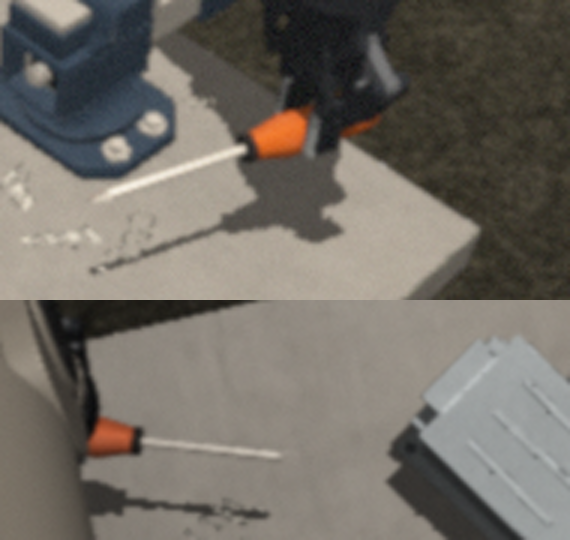

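The driver hangs level in the gripper. Tip: side crop (95,200), top crop (281,457). Collar: side (250,146), top (140,439).

```bash
python3 - <<'E'
from h import *
from fit import q,w
def tri(u,v):
    P=[];
    for n in("side","top"):
        K,R,t=cam(n);P.append(K@np.c_[R,t])
    X=cv2.triangulatePoints(P[0],P[1],np.array(u,float),np.array(v,float)).ravel();X=X[:3]/X[3];print(X,proj("side",X)-u,proj("top",X)-v);return X
t=tri((95/3+269.7,200/3+129.7),(281/3+159.7,157/3+139.7))
c=tri((250/3+269.7,146/3+129.7),(140/3+159.7,139/3+139.7))
o,R=st();print("tip in tool",R.T@(t-o["tcp_pos"]),"collar",R.T@(c-o["tcp_pos"]),np.linalg.norm(t-c),q)
E
```

```text
[0.55689378 0.16137675 0.11505643] [ 2.21223286 -0.11920649] [1.20024746 0.69643184]
[0.56756544 0.26297651 0.12488401] [-1.03759882  0.0513869 ] [-0.553361   -0.39058539]
t5.03 tcp [0.5704 0.3083 0.1374] F [-0.6 -1.  -1.6] w0.0261 gf89.2 xyaw85.56 z [-0.002 -0.001 -1.   ]
tip in tool [-0.14747849 -0.00203553  0.02247743] collar [-0.0453693   0.00071383  0.01252102] 0.10263028780665463 [ 0.57091769 -0.01902956 -2.32681449]
```

```bash
cat >> h.py <<'E'
tip=np.array([-.152,-.001,.021])
def tr(yaw): a=np.radians(yaw);return np.array([[np.cos(a),np.sin(a),0],[np.sin(a),-np.cos(a),0],[0,0,-1]])
E
python3 - <<'E'
from h import *
from fit import q,w
o,R=st()
Rt=tr(np.degrees(q[2])+180)
T=w(q,(-.13,0,.118))-Rt@tip
print(T,Rt.T@(T-o["tcp_pos"])*1000)
E
```

```text
t5.03 tcp [0.5704 0.3083 0.1374] F [-0.6 -1.  -1.6] w0.0261 gf89.2 xyaw85.56 z [-0.002 -0.001 -1.   ]
[0.76510567 0.18546011 0.139     ] [ 44.21971817 225.92465467  -1.64872041]
```

step_arm(moves=[{"rx": 0, "ry": 0, "rz": 9.7, "dx": 0, "dy": 0, "dz": 0, "gripper": -1}, {"rx": 0, "ry": 0, "rz": 9.7, "dx": 0, "dy": 0, "dz": 0, "gripper": -1}, {"rx": 0, "ry": 0, "rz": 9.7, "dx": 0, "dy": 0, "dz": 0, "gripper": -1}, {"rx": 0, "ry": 0, "rz": 9.7, "dx": 0, "dy": 0, "dz": 0, "gripper": -1}, {"rx": 0, "ry": 0, "rz": 0, "dx": 7, "dy": 28, "dz": 0, "gripper": -1}, {"rx": 0, "ry": 0, "rz": 0, "dx": 7, "dy": 28, "dz": 0, "gripper": -1}, {"rx": 0, "ry": 0, "rz": 0, "dx": 6, "dy": 28, "dz": 0, "gripper": -1}, {"rx": 0, "ry": 0, "rz": 0, "dx": 6, "dy": 28, "dz": 0, "gripper": -1}, {"rx": 0, "ry": 0, "rz": 0, "dx": 6, "dy": 28, "dz": 0, "gripper": -1}, {"rx": 0, "ry": 0, "rz": 0, "dx": 6, "dy": 28, "dz": 0, "gripper": -1}, {"rx": 0, "ry": 0, "rz": 0, "dx": 6, "dy": 28, "dz": 0, "gripper": -1}, {"rx": 0, "ry": 0, "rz": 0, "dx": 0, "dy": 30, "dz": 0, "gripper": -1}, {"rx": 0, "ry": 0, "rz": 0, "dx": 0, "dy": 0, "dz": 38, "gripper": -1}, {"rx": 0, "ry": 0, "rz": 0, "dx": 0, "dy": 0, "dz": 0, "gripper": -1}, {"rx": 0, "ry": 0, "rz": 0, "dx": 0, "dy": 0, "dz": 0, "gripper": -1}])

```text
clock: 6.9
tcp_pos: [0.7657, 0.1864, 0.1002]
orientation: [-2.883, -1.247, 0.001]
contact_force: [0.3, 0.3, -0.4]
grip_width: 0.0259
gripper_force: 89.2
```

```bash
python3 - <<'E'
from h import *
st()
a=r.grab_frame("side");b=r.grab_frame("top")
f=lambda i:cv2.resize(i,None,fx=4,fy=4,interpolation=cv2.INTER_CUBIC)
cv2.imwrite("pics/i.png",np.hstack([f(a[190:330,160:310])[:,:600],f(b[120:260,265:315])]))
print(proj("side",(0.75,.17,.1)),proj("top",(.75,.17,.1)),proj("top",r.get_obs()["tcp_pos"]))
E
```

```text
t6.90 tcp [0.7657 0.1864 0.1002] F [ 0.3  0.3 -0.4] w0.0259 gf89.2 xyaw46.79 z [-0.001 -0.    -1.   ]
[366.53910668 276.30974137] [253.78489527 104.43759181] [246.34881086  96.4161654 ]
```

View pics/i.png

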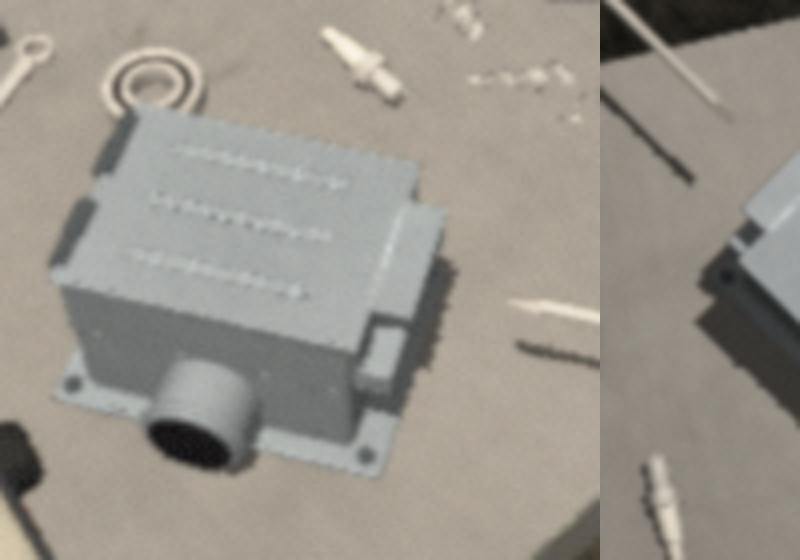

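```bash
python3 - <<'E'
from h import *
from fit import q,w,T
Ps=[K@np.c_[R,t] for K,R,t in map(cam,("side","top"))]
def tri(u,v):
    X=cv2.triangulatePoints(Ps[0],Ps[1],np.array(u,float),np.array(v,float)).ravel();X=X[:3]/X[3];print(X.round(4),(proj("side",X)-u).round(1),(proj("top",X)-v).round(1));return X
S=lambda u,v:(u/4+159.6,v/4+189.6)
t=tri(S(512,302),(130/4+264.6,117/4+119.6))
a=tri(S(445,212),T(480,95));b=tri(S(406,318),T(550,28))
L=np.array([[np.cos(q[2]),np.sin(q[2])],[-np.sin(q[2]),np.cos(q[2])]])
m=(a+b)/2
print("tip box",L@(t[:2]-q[:2]),"lipmid box",L@(m[:2]-q[:2]),np.linalg.norm(a-b),np.degrees(np.arctan2(*(b-a)[1::-1])))
o,R=st();print(R.T@(t-o["tcp_pos"]))
E
```

```text
[0.6592 0.0724 0.0813] [ 0.9 -0. ] [0.4 0.2]
[0.6067 0.0645 0.0892] [-0.4  0. ] [-0.2 -0.1]
[0.6506 0.0218 0.093 ] [-0.7  0. ] [-0.4 -0.2]
tip box [-0.1270393   0.00153022] lipmid box [-0.08485411 -0.00064514] 0.0613760852006514 -44.281879809195246
t7.00 tcp [0.7666 0.1865 0.1017] F [ 0.3  0.2 -0.8] w0.0258 gf89.2 xyaw46.79 z [ 0.002  0.001 -1.   ]
[-0.15678848 -0.00016343  0.02013493]
```

Tip is about 42 mm in front of the lip edge, centred, z ≈ 0.080, so it fits between sill and lip. Inserting.

step_arm(moves=[{"rx": 0, "ry": 0, "rz": 0, "dx": -15, "dy": 0, "dz": 2, "gripper": -1}, {"rx": 0, "ry": 0, "rz": 0, "dx": -15, "dy": 0, "dz": 0, "gripper": -1}, {"rx": 0, "ry": 0, "rz": 0, "dx": -12, "dy": 0, "dz": 0, "gripper": -1}, {"rx": 0, "ry": 0, "rz": 0, "dx": -9, "dy": 0, "dz": 0, "gripper": -1}, {"rx": 0, "ry": 0, "rz": 0, "dx": 0, "dy": 0, "dz": 0, "gripper": -1}, {"rx": 0, "ry": 0, "rz": 0, "dx": 0, "dy": 0, "dz": 0, "gripper": -1}])

```text
clock: 7.75
tcp_pos: [0.7315, 0.1493, 0.0985]
orientation: [-2.883, -1.247, -0.001]
contact_force: [-0.3, 0.3, -1.0]
grip_width: 0.0261
gripper_force: 89.2
```

```bash
python3 -c "
import numpy as np
t=np.r_[0:1.66:.0825];c,s=np.cos(t),np.sin(t)
x=68-144*c-3.5*c*s;z=90+144*s-3.5*c*c
print(len(t),t[-1]);print((-np.diff(x)).round(1));print((-np.diff(z)).round(1))"
```

```text
21 1.6500000000000001
[ -0.2  -1.2  -2.2  -3.1  -4.1  -5.   -5.9  -6.8  -7.6  -8.4  -9.1  -9.7
 -10.3 -10.8 -11.3 -11.6 -11.9 -12.1 -12.2 -12.2]
[-11.9 -11.9 -11.7 -11.5 -11.3 -10.9 -10.5  -9.9  -9.4  -8.7  -8.   -7.2
  -6.4  -5.5  -4.5  -3.6  -2.6  -1.6  -0.6   0.5]
```

step_arm(moves=[{"rx": 0, "ry": 0, "rz": 0, "dx": 0, "dy": 0, "dz": -8, "gripper": -1}, {"rx": 0, "ry": 0, "rz": 0, "dx": 0, "dy": 0, "dz": 0, "gripper": -1}])

```text
clock: 8.0
tcp_pos: [0.7318, 0.149, 0.1071]
orientation: [2.883, 1.247, 0.002]
contact_force: [-0.3, -0.2, -1.8]
grip_width: 0.0259
gripper_force: 89.1
```

step_arm(moves=[{"rx": 0, "ry": 0, "rz": 0, "dx": 0, "dy": 0, "dz": -12, "gripper": -1}, {"rx": 0, "ry": 0, "rz": 0, "dx": -1, "dy": 0, "dz": -12, "gripper": -1}, {"rx": 0, "ry": 0, "rz": 0, "dx": -2, "dy": 0, "dz": -12, "gripper": -1}, {"rx": 0, "ry": 0, "rz": 0, "dx": -3, "dy": 0, "dz": -11.5, "gripper": -1}, {"rx": 0, "ry": 0, "rz": 0, "dx": -4, "dy": 0, "dz": -11.5, "gripper": -1}, {"rx": 0, "ry": 0, "rz": 0, "dx": -5, "dy": 0, "dz": -11, "gripper": -1}, {"rx": 0, "ry": 0, "rz": 0, "dx": -6, "dy": 0, "dz": -10.5, "gripper": -1}])

```text
clock: 8.88
tcp_pos: [0.7165, 0.1331, 0.1876]
orientation: [-2.884, -1.246, -0.0]
contact_force: [0.5, 0.1, -1.4]
grip_width: 0.0257
gripper_force: 89.1
```

```bash
python3 - <<'E'
from h import *
st()
a=r.grab_frame("side")
cv2.imwrite("pics/j.png",cv2.resize(a[120:320,160:420],None,fx=3,fy=3,interpolation=cv2.INTER_CUBIC))
E
```

```text
t8.88 tcp [0.7165 0.1331 0.1876] F [ 0.5  0.1 -1.4] w0.0257 gf89.1 xyaw46.75 z [ 0.  0. -1.]
```

View pics/j.png

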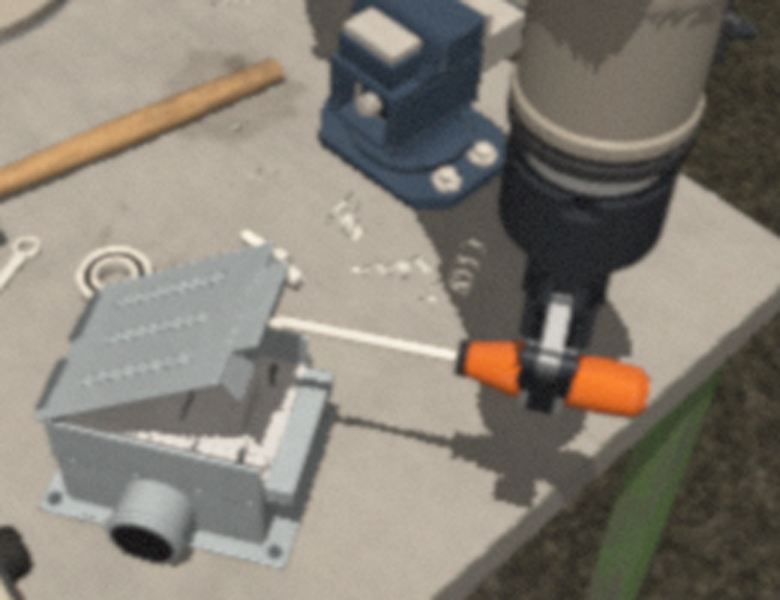

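The cover is up about 0.5 rad on the blade (tip at about (272,322)). Continuing along the arc.

step_arm(moves=[{"rx": 0, "ry": 0, "rz": 0, "dx": -7, "dy": 0, "dz": -10, "gripper": -1}, {"rx": 0, "ry": 0, "rz": 0, "dx": -7.5, "dy": 0, "dz": -9.5, "gripper": -1}, {"rx": 0, "ry": 0, "rz": 0, "dx": -8.5, "dy": 0, "dz": -8.5, "gripper": -1}, {"rx": 0, "ry": 0, "rz": 0, "dx": -9, "dy": 0, "dz": -8, "gripper": -1}, {"rx": 0, "ry": 0, "rz": 0, "dx": -9.5, "dy": 0, "dz": -7, "gripper": -1}, {"rx": 0, "ry": 0, "rz": 0, "dx": -10.5, "dy": 0, "dz": -6.5, "gripper": -1}, {"rx": 0, "ry": 0, "rz": 0, "dx": -11, "dy": 0, "dz": -5.5, "gripper": -1}, {"rx": 0, "ry": 0, "rz": 0, "dx": -11.5, "dy": 0, "dz": -4.5, "gripper": -1}, {"rx": 0, "ry": 0, "rz": 0, "dx": -11.5, "dy": 0, "dz": -3.5, "gripper": -1}, {"rx": 0, "ry": 0, "rz": 0, "dx": -12, "dy": 0, "dz": -2.5, "gripper": -1}, {"rx": 0, "ry": 0, "rz": 0, "dx": -12, "dy": 0, "dz": -1.5, "gripper": -1}, {"rx": 0, "ry": 0, "rz": 0, "dx": -12, "dy": 0, "dz": -0.5, "gripper": -1}, {"rx": 0, "ry": 0, "rz": 0, "dx": -12, "dy": 0, "dz": 0, "gripper": -1}, {"rx": 0, "ry": 0, "rz": 0, "dx": -4, "dy": 0, "dz": 0, "gripper": -1}, {"rx": 0, "ry": 0, "rz": 0, "dx": 0, "dy": 0, "dz": 0, "gripper": -1}, {"rx": 0, "ry": 0, "rz": 0, "dx": 0, "dy": 0, "dz": 0, "gripper": -1}, {"rx": 0, "ry": 0, "rz": 0, "dx": 0, "dy": 0, "dz": 0, "gripper": -1}])

```text
clock: 11.05
tcp_pos: [0.6224, 0.0332, 0.2542]
orientation: [-2.883, -1.247, 0.0]
contact_force: [0.3, -0.1, -0.6]
grip_width: 0.0261
gripper_force: 89.3
```

```bash
python3 - <<'E'
from h import *
st()
a=r.grab_frame("side")
cv2.imwrite("pics/k.png",cv2.resize(a[110:310,140:400],None,fx=3,fy=3,interpolation=cv2.INTER_CUBIC))
E
```

```text
t11.05 tcp [0.6224 0.0332 0.2542] F [ 0.3 -0.1 -0.6] w0.0261 gf89.3 xyaw46.78 z [-0. -0. -1.]
```

View pics/k.png

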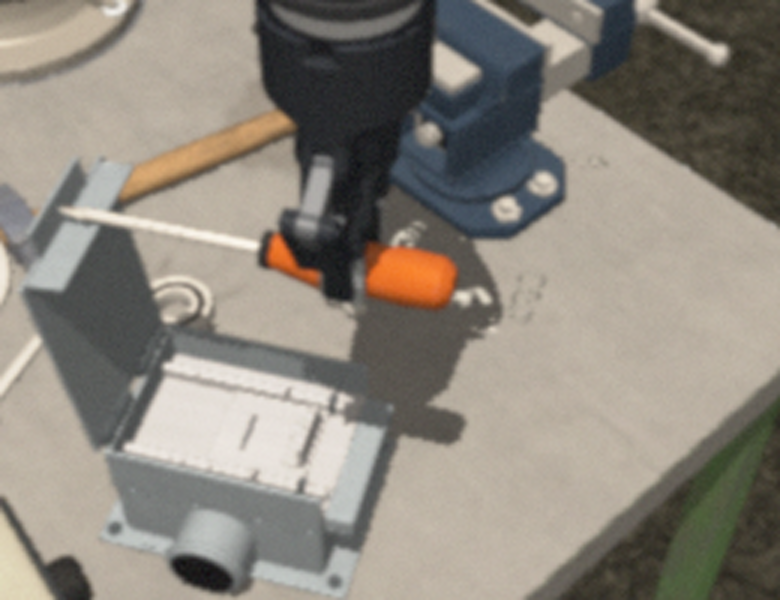

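The cover stands slightly past upright. The tab shows closed, with the half-travel marks behind it. Working out the retreat and approach.

```bash
python3 - <<'E'
from h import *
from fit import q,w
o,R=st()
t=o["tcp_pos"]+R@[-.157,0,.020]
L=np.array([[np.cos(q[2]),np.sin(q[2])],[-np.sin(q[2]),np.cos(q[2])]])
print(L@(t[:2]-q[:2]),t[2])
E
```

```text
t11.10 tcp [0.6223 0.0332 0.2542] F [-0.5 -0.6 -0.5] w0.0261 gf89.3 xyaw46.78 z [-0. -0. -1.]
[0.08377024 0.00185751] 0.23419708230587455
```

step_arm(moves=[{"rx": 0, "ry": 0, "rz": 0, "dx": 5, "dy": 0, "dz": -1, "gripper": -1}, {"rx": 0, "ry": 0, "rz": 0, "dx": 5, "dy": 0, "dz": -1, "gripper": -1}, {"rx": 0, "ry": 0, "rz": 0, "dx": 5, "dy": 0, "dz": -1, "gripper": -1}, {"rx": 0, "ry": 0, "rz": 0, "dx": 5, "dy": 0, "dz": -1, "gripper": -1}, {"rx": 0, "ry": 0, "rz": 0, "dx": 28, "dy": 0, "dz": 0, "gripper": -1}, {"rx": 0, "ry": 0, "rz": 0, "dx": 28, "dy": 0, "dz": 0, "gripper": -1}, {"rx": 0, "ry": 0, "rz": 0, "dx": 28, "dy": 0, "dz": 0, "gripper": -1}, {"rx": 0, "ry": 0, "rz": 0, "dx": 28, "dy": 0, "dz": 0, "gripper": -1}, {"rx": 0, "ry": 0, "rz": 0, "dx": 28, "dy": 0, "dz": 0, "gripper": -1}, {"rx": 0, "ry": 0, "rz": 0, "dx": 30, "dy": 0, "dz": 0, "gripper": -1}, {"rx": 0, "ry": 0, "rz": 0, "dx": 0, "dy": 0, "dz": 41, "gripper": -1}, {"rx": 0, "ry": 0, "rz": 0, "dx": 0, "dy": 0, "dz": 41, "gripper": -1}, {"rx": 0, "ry": 0, "rz": 0, "dx": 0, "dy": 0, "dz": 41, "gripper": -1}, {"rx": 0, "ry": 0, "rz": 0, "dx": 0, "dy": 0, "dz": 39, "gripper": -1}, {"rx": 0, "ry": 0, "rz": 0, "dx": 0, "dy": 0, "dz": 0, "gripper": -1}, {"rx": 0, "ry": 0, "rz": 0, "dx": 0, "dy": 0, "dz": 0, "gripper": -1}])

```text
clock: 13.1
tcp_pos: [0.7535, 0.1713, 0.098]
orientation: [2.883, 1.246, 0.003]
contact_force: [0.4, 0.1, -0.5]
grip_width: 0.0263
gripper_force: 89.4
```

```bash
cat > s.py <<'E'
from h import *
from fit import q
L=np.array([[np.cos(q[2]),np.sin(q[2])],[-np.sin(q[2]),np.cos(q[2])]])
F=[]
for i in range(8):
    r.grab_frame("top");o=r.get_obs();F.append(o["contact_force"])
F=np.array(F);R=cv2.Rodrigues(o["orientation"])[0];t=o["tcp_pos"]+R@[-.157,0,.020]
print("t%.2f"%o["clock"],"tip box",(L@(t[:2]-q[:2])).round(4),t[2].round(4),"Fbox",(L@F.mean(0)[:2]).round(2),F.mean(0)[2].round(2),"sd",F.std(0).round(2),o["grip_width"].round(4))
E
python3 s.py
```

```text
Traceback (most recent call last):
  File "s.py", line 8, in <module>
    print("t%.2f"%o["clock"],"tip box",(L@(t[:2]-q[:2])).round(4),t[2].round(4),"Fbox",(L@F.mean(0)[:2]).round(2),F.mean(0)[2].round(2),"sd",F.std(0).round(2),o["grip_width"].round(4))
                                                                                                                                                               ^^^^^^^^^^^^^^^^^^^^^
AttributeError: 'float' object has no attribute 'round'
```

step_arm(moves=[{"rx": 0, "ry": 0, "rz": 0, "dx": -14, "dy": 0, "dz": 2, "gripper": -1}, {"rx": 0, "ry": 0, "rz": 0, "dx": -14, "dy": 0, "dz": 0, "gripper": -1}, {"rx": 0, "ry": 0, "rz": 0, "dx": -14, "dy": 0, "dz": 0, "gripper": -1}, {"rx": 0, "ry": 0, "rz": 0, "dx": -10, "dy": 0, "dz": 0, "gripper": -1}, {"rx": 0, "ry": 0, "rz": 0, "dx": 0, "dy": 0, "dz": 0, "gripper": -1}, {"rx": 0, "ry": 0, "rz": 0, "dx": 0, "dy": 0, "dz": 0, "gripper": -1}])

```text
clock: 14.25
tcp_pos: [0.717, 0.134, 0.0944]
orientation: [-2.883, -1.247, -0.001]
contact_force: [-0.2, -0.0, -1.0]
grip_width: 0.0258
gripper_force: 89.4
```

```bash
sed -i 's/,o\["grip_width"\].round(4)//' s.py; python3 s.py
```

```text
t14.65 tip box [-0.054   0.0017] 0.0742 Fbox [0.17 0.24] -1.17 sd [0.42 0.79 0.33]
```

step_arm(moves=[{"rx": 0, "ry": 0, "rz": 0, "dx": -7, "dy": 0, "dz": 0, "gripper": -1}, {"rx": 0, "ry": 0, "rz": 0, "dx": -7, "dy": 0, "dz": 0, "gripper": -1}, {"rx": 0, "ry": 0, "rz": 0, "dx": 0, "dy": 0, "dz": 0, "gripper": -1}, {"rx": 0, "ry": 0, "rz": 0, "dx": 0, "dy": 0, "dz": 0, "gripper": -1}])

```text
clock: 15.15
tcp_pos: [0.7074, 0.1234, 0.0945]
orientation: [-2.884, -1.247, -0.001]
contact_force: [1.5, 1.5, -1.1]
grip_width: 0.0263
gripper_force: 89.4
```

```bash
python3 s.py
```

```text
t15.55 tip box [-0.0402  0.0018] 0.0743 Fbox [-2.18  0.19] -0.78 sd [0.33 0.44 0.56]
```

step_arm(moves=[{"rx": 0, "ry": 0, "rz": 0, "dx": -6, "dy": 0, "dz": 0, "gripper": -1}, {"rx": 0, "ry": 0, "rz": 0, "dx": -6, "dy": 0, "dz": 0, "gripper": -1}, {"rx": 0, "ry": 0, "rz": 0, "dx": -5, "dy": 0, "dz": 0, "gripper": -1}, {"rx": 0, "ry": 0, "rz": 0, "dx": -4, "dy": 0, "dz": 0, "gripper": -1}, {"rx": 0, "ry": 0, "rz": 0, "dx": 0, "dy": 0, "dz": 0, "gripper": -1}, {"rx": 0, "ry": 0, "rz": 0, "dx": 0, "dy": 0, "dz": 0, "gripper": -1}, {"rx": 0, "ry": 0, "rz": 0, "dx": 0, "dy": 0, "dz": 0, "gripper": -1}, {"rx": 0, "ry": 0, "rz": 0, "dx": 0, "dy": 0, "dz": 0, "gripper": -1}])

```text
clock: 16.55
tcp_pos: [0.6929, 0.108, 0.0943]
orientation: [2.884, 1.247, 0.0]
contact_force: [3.0, 2.9, -0.9]
grip_width: 0.0263
gripper_force: 89.4
```

```bash
sed -i 's/range(8)/range(16)/' s.py; python3 s.py
cat > c.py <<'E'
from h import *
from fit import q,w
im=r.grab_frame("side");g=cv2.cvtColor(im,6)
# brightness along box x, at deck level, at several y
for y in (-.03,-.012,.012,.03):
    print(y,[int(cv2.getRectSubPix(g,(1,1),tuple(map(float,proj("side",w(q,(x/1000,y,.062))))))[0,0]) for x in range(-70,30,4)])
E
python3 c.py
```

```text
t17.35 tip box [-0.0189  0.0018] 0.0743 Fbox [-4.36  0.39] -0.96 sd [0.38 0.44 0.3 ]
-0.03 [186, 181, 181, 189, 182, 169, 143, 181, 182, 179, 180, 184, 182, 181, 187, 181, 201, 207, 201, 210, 202, 203, 206, 198, 206]
-0.012 [205, 202, 209, 214, 213, 214, 207, 181, 135, 138, 133, 134, 99, 154, 121, 164, 206, 215, 222, 223, 221, 221, 222, 195, 181]
0.012 [190, 192, 213, 220, 220, 221, 219, 149, 44, 35, 38, 38, 43, 160, 168, 203, 210, 218, 223, 223, 223, 221, 223, 217, 221]
0.03 [187, 185, 167, 170, 167, 163, 124, 160, 175, 179, 176, 174, 177, 156, 159, 177, 177, 178, 174, 176, 170, 182, 182, 181, 173]
```

```bash
python3 -c "
from bench import r
print(r.hand_in())"
```

```text
the job is handed in; nothing more can be done
None
```

I levered the cover past upright with the screwdriver blade and handed the job in with the blade still holding the shutter at about 25 mm of its 50 mm travel. The hold rests on tip position and a steady force of about 4.4 N. I did not look at the cover again after backing the blade out, and hand-in gave no verdict.

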